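Put the stacked battery packs on charge

TASK

The flat battery packs from today's racing have been left in a stack on the pit bench: take the stack apart and put each pack on charge in the dock of its own colour and length, lying flat on the bay floor with its black contact end at the dock's black rear block. Lower each pack into place rather than dropping it, do not let one tip over, and leave the tape roll and the glue bottle where they are.

Things in the scene. Friction and masses are not known exactly. Their poses are not given: they have to be found in the camera images.
- pack_blue: blue rigid battery pack: flat block 148 (x) x 48 (y) x 25 mm (z), about 340 g, at the bottom of the stack, roughly centred in it. Its +x end is the contact end: black cap, two brass strips. Origin on the underside, mid-width, at the contact strips, 14 mm in from that end: the case runs from x = +14 to -134 mm, its middle is at x = -60 mm.
- pack_green: green rigid battery pack: flat block 118 (x) x 48 (y) x 25 mm (z), about 270 g, second from the bottom, roughly centred in it. Its +x end is the contact end: black cap, two brass strips. Origin on the underside, mid-width, at the contact strips, 14 mm in from that end: the case runs from x = +14 to -104 mm, its middle is at x = -45 mm.
- pack_yellow: yellow rigid battery pack: flat block 88 (x) x 48 (y) x 25 mm (z), about 200 g, third from the bottom, roughly centred in it. Its +x end is the contact end: black cap, two brass strips. Origin on the underside, mid-width, at the contact strips, 14 mm in from that end: the case runs from x = +14 to -74 mm, its middle is at x = -30 mm.
- pack_red: red rigid battery pack: flat block 60 (x) x 48 (y) x 25 mm (z), about 140 g, on top of the stack, roughly centred in it. Its +x end is the contact end: black cap, two brass strips. Origin on the underside, mid-width, at the contact strips, 14 mm in from that end: the case runs from x = +14 to -46 mm, its middle is at x = -16 mm.
- dock_blue: fixed dark grey charging dock, blue band across the front of its bay and on its black rear block (30 mm high, at +x). Bay floor 10 mm above the bench. Bay 164 x 64 mm (8 mm play all round), x = +22 to -142 mm. Front lip 18 mm high. Guides 22 mm high at the corners only (16 mm long), sides else open. Origin at bench level under the contact pins; a seated pack's origin is 10 mm above it, same axes.
- dock_green: fixed dark grey charging dock, green band across the front of its bay and on its black rear block (30 mm high, at +x). Bay floor 10 mm above the bench. Bay 134 x 64 mm (8 mm play all round), x = +22 to -112 mm. Front lip 18 mm high. Guides 22 mm high at the corners only (16 mm long), sides else open. Origin at bench level under the contact pins; a seated pack's origin is 10 mm above it, same axes.
- dock_yellow: fixed dark grey charging dock, yellow band across the front of its bay and on its black rear block (30 mm high, at +x). Bay floor 10 mm above the bench. Bay 104 x 64 mm (8 mm play all round), x = +22 to -82 mm. Front lip 18 mm high. Guides 22 mm high at the corners only (16 mm long), sides else open. Origin at bench level under the contact pins; a seated pack's origin is 10 mm above it, same axes.
- dock_red: fixed dark grey charging dock, red band across the front of its bay and on its black rear block (30 mm high, at +x). Bay floor 10 mm above the bench. Bay 76 x 64 mm (8 mm play all round), x = +22 to -54 mm. Front lip 18 mm high. Guides 22 mm high at the corners only (12 mm long), sides else open. Origin at bench level under the contact pins; a seated pack's origin is 10 mm above it, same axes.
- tape_roll: bystander: roll of brown packing tape lying flat, 100 mm outside, 76 mm bore, 48 mm high; origin centre of underside
- glue_bottle: bystander: small white glue bottle with red cap, 36 mm diameter, 85 mm high, upright; origin centre of underside
There are look-alikes about, which are no part of the job. Leave any blue or pink look-alike of the pack_yellow alone.

How it is judged:
By the outcome, as a careful person would: the job done as asked, in the order asked, and still so for the second after the job is handed in, with the robot touching nothing.
It also fails if it takes over 115 s, if anything falls off the work surface, if the arm or the gripper's body presses on something with over 40 N, if the wrist force passes 120 N, or if a joint passes its speed limit or range.

ROBOT

A 6-joint arm with a two-finger parallel gripper is mounted at the origin on the work surface. World frame = base frame: x ahead of the robot, y to its left, z up, the work surface at z = 0. Lengths are in m, angles in rad, forces in N, time in s.
With the tool pointing down it reaches from about 0.4 to 0.825 m from the base axis. Payload 7 kg.
Tool frame: the origin (TCP) lies between the finger pads; the fingertips stand 11 mm ahead of it and the grasp point (between the pads) lies 8 mm behind it (arm.tips_ahead is the distance from the TCP to the fingertips, in m); z points along the fingers, x is the direction in which the jaws open and shut, and the axes are right-handed (so a half turn about z gives the same grasp; the last joint's range is limited). The gripper opens to 88 mm and grips with 3 to 60 N. Pads are 19 mm wide; open, the fingers measure 130 mm over their backs; the gripper's body (78 mm by 193 mm) begins 47 mm behind the grasp point.
Start: joints at [-0.904, 0.359, 0.012, 0, -1.224, -0.288], TCP at [0.25, -0.627, 0.238] pointing down, gripper open.
Joint ranges: [-3.07, 3.07], [-1.43, 2.12], [-1.02, 1.25], [-3.03, 1.67], [-3.05, -0], [-3.03, 3.03]. Speed limits (rad/s): [2.39, 2.39, 3.01, 3.14, 3.14, 3.14].

INTERFACE

Orientations are given as [roll, pitch, yaw] about the fixed x, y, z axes, in that order (R = Rz(yaw) Ry(pitch) Rx(roll)).
In Python, from station import arm, optics, finder gives the robot as it stands. The module is installed in compiled form; this text tells all that it offers.
- The arm moves only by the tool apply_moves, never from a script. Its argument "increments" is one flat list of numbers, 6 for each row, row after row: the shift along the world's x, y, z in m, then the turn, a rotation vector about the world's x, y, z in rad. In form: [tx, ty, tz, rx, ry, rz, tx, ty, tz, rx, ry, rz, ...]. A call has 1 to 20 rows; each row shifts and turns the pose as measured when the row begins; what a row does not reach is not made up. A row lasts 1/12 s, in which the tool goes at most 41.7 mm and 7.16 degrees, less where a joint would pass 70% of its speed; a pose out of reach is approached as far as the arm can. A call with a gripper value outside its range is refused whole. "hand" is the closure, from 0 (fully open) to 1 (shut), set as the call begins (left out, the last holds). The fingers move at their own pace and stop on an object; "force" is the grip in N (left out, the last holds). Time passes only in rows, so rows that do not move let the fingers close. It gives the time, the measured TCP pose, the force and the opening at its end, in the units of the state.
- arm.get_state(): the state, without advancing time (a new reading comes with each control period).
- optics.grab_frame(name): name is "scene" or "top" or "wrist"; returns the picture (400x640x3 uint8, red, green, blue); there is no depth.
- optics.camera_model(name): a dict with "fx", "fy", "cx", "cy" (pixels), "world_to_cam" (4x4, takes a point from world to camera coordinates); the wrist camera has in their place "T_tool_cam" (4x4, takes a point from camera to tool coordinates, whose origin is the TCP and whose axes are the tool frame's). Camera axes: x right, y up, looking along -z (the intrinsics and any distortion apply to the point x, -y, -z); pixel columns grow to the right and rows downward; lengths in m; the calibration is good to about 2 mm. The wrist camera is an equidistant fisheye: a pixel r from the principal point sees the ray r / f radians off the axis. A picture is of the moment at which its call begins: read the wrist's pose just before it. camera_model takes no time and is no camera call.
- arm.job_done(): hands the job in, once; it reports no verdict.
Trained networks look in the newest picture that a camera, given by its name, has taken for a name from the list of things; names that differ only in an ending like _2 or _b are one class to them, and where a whole thing is asked for, a point or a joint stands for the part that bears it (a point fixed in the world has none). Each returns a list of dicts, best first, with "conf" (0 to 1); they miss things now and then, are a little off and sometimes report something else, mostly with a low value. They report only what shows in the picture. A call takes as long as a camera call. They do not tell look-alikes from the thing itself.
- finder.find_in(camera, name): "box" ([left, top, right, bottom] in pixels, round what is visible of it).
- finder.landmark_of(camera, name): "point" ([column, row] in pixels: a listed point, or the origin of a listed thing).
The state is a dict: "t": time; "q": joint angles; "qd": joint speeds; "joint_efforts": joint torques, N m; "eef_pos": TCP position; "ee_rot": TCP orientation; "force": force on the tool from outside, world axes, zero at the start; "moment": the same for the moment, N m; "width": finger opening in m.
Only numpy, scipy, OpenCV 4.12 (cv2) and the standard library are available. Lean on these libraries where they do the work, as an engineer would, in place of code of your own. Each camera call takes 0.05 s, during which the arm holds its last target. There are 200 camera calls.

## Working session

There is one attempt and no reset: what is moved stays moved. The work goes in short steps, Python scripts to look and compute and a tool call to move; the robot and the scene stay as the last step left them, time stands still between calls to the robot, and variables do not carry over. Pictures are saved under pics/ and viewed, about 12 in all and at most 16, crops included, and the job is handed in when it is done.

Besides the shell and the picture viewer there is one more tool, called after "Request:" as name(argument=value, ...) on one line, values as JSON. apply_moves: Moves the arm, as the interface text tells. Its arguments: {"type":"object","properties":{"increments":{"type":"array"},"hand":{"type":"number"},"force":{"type":"number"}},"required":["increments"]}

```bash
mkdir -p pics
python3 - <<'E'
from station import arm, optics, finder
import cv2, json, numpy as np
for c in ("scene","top"):
    im=optics.grab_frame(c); cv2.imwrite(f"pics/{c}0.png",im[:,:,::-1])
    m=optics.camera_model(c); print(c,{k:np.round(v,4).tolist() for k,v in m.items()})
    if c=="top":
        for n in ["pack_blue","pack_green","pack_yellow","pack_red","dock_blue","dock_green","dock_yellow","dock_red","tape_roll","glue_bottle"]:
            print(n,[(np.round(d["point"]).tolist(),round(d["conf"],2)) for d in finder.landmark_of(c,n)][:4])
m=optics.camera_model("wrist");print({k:np.round(v,4).tolist() for k,v in m.items()})
print(arm.get_state())
E
```

```text
scene {'fx': 388.19, 'fy': 388.19, 'cx': 313.1381, 'cy': 202.5506, 'world_to_cam': [[-0.0749, 0.9972, 0.0084, 0.0945], [-0.8303, -0.0671, 0.5532, 0.418], [0.5522, 0.0344, 0.833, -1.303], [0.0, 0.0, 0.0, 1.0]]}
top {'fx': 416.8721, 'fy': 416.8721, 'cx': 324.7961, 'cy': 197.7276, 'world_to_cam': [[0.002, -1.0, 0.0008, -0.0503], [0.9987, 0.002, 0.0509, -0.5474], [-0.0509, 0.0007, 0.9987, -1.0861], [0.0, 0.0, 0.0, 1.0]]}
pack_blue [([411.0, 189.0], 0.83), ([252.0, 180.0], 0.15)]
pack_green [([416.0, 192.0], 0.85), ([332.0, 120.0], 0.39)]
pack_yellow [([409.0, 131.0], 0.93), ([366.0, 270.0], 0.86), ([454.0, 151.0], 0.82), ([418.0, 198.0], 0.6)]
pack_red [([419.0, 202.0], 0.87), ([201.0, 166.0], 0.63)]
dock_blue [([203.0, 166.0], 0.68)]
dock_green [([249.0, 179.0], 0.8)]
dock_yellow [([363.0, 189.0], 0.72)]
dock_red [([300.0, 172.0], 0.68)]
tape_roll [([289.0, 117.0], 0.66), ([329.0, 121.0], 0.51), ([418.0, 202.0], 0.28)]
glue_bottle [([329.0, 118.0], 0.59)]
{'fx': 309.7069, 'fy': 309.7069, 'cx': 321.9883, 'cy': 199.8949, 'T_tool_cam': [[1.0, -0.001, 0.0006, 0.0007], [-0.0008, -0.954, -0.3, -0.083], [0.0008, 0.3, -0.954, -0.1477], [0.0, 0.0, 0.0, 1.0]]}
{'t': 0.6, 'q': array([-9.03946684e-01,  3.58587242e-01,  1.19100952e-02,  1.38340615e-05,
       -1.22409749e+00, -2.88086181e-01]), 'qd': array([-1.44223425e-03, -2.06780181e-04, -4.21826829e-04, -9.18353468e-04,
        1.50134260e-03, -1.32702678e-05]), 'joint_efforts': array([-2.42087863e-04, -5.81989825e+01,  2.93176889e+01,  6.99963927e+00,
        1.23952510e-02,  4.47944376e-05]), 'eef_pos': array([ 0.24956228, -0.62715575,  0.2375764 ]), 'ee_rot': array([-3.14158634e+00,  2.44917012e-05,  1.94956449e+00]), 'force': array([0.31005793, 0.75959503, 0.39838391]), 'moment': array([ 0.01477969, -0.00080853,  0.02241422]), 'width': 0.08729120493130181}
```

```bash
python3 -c "
import cv2
im=cv2.imread('pics/top0.png')[90:290,170:490]
cv2.imwrite('pics/top0c.png',cv2.resize(im,(800,500),interpolation=cv2.INTER_CUBIC))"
```

```text
(no output)
```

View pics/top0c.png

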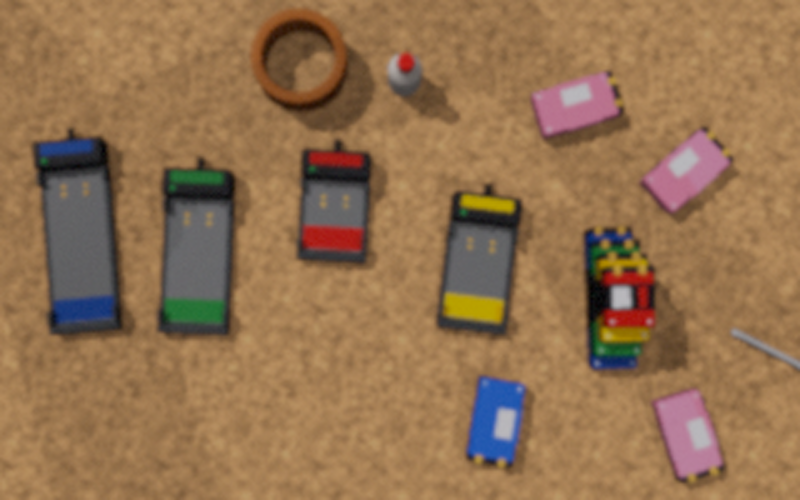

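View pics/scene0.png

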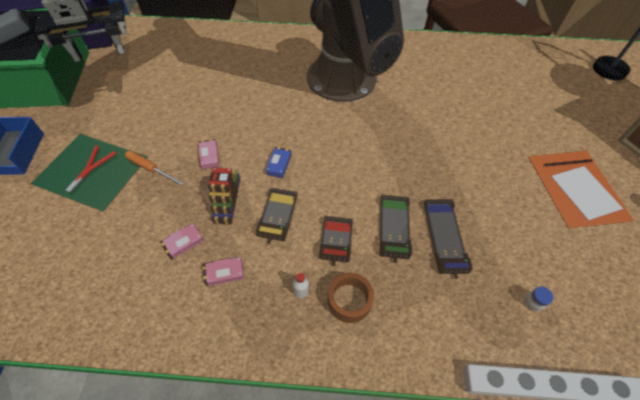

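The top view shows the stack at about (415,205), with red on top and the contact ends up (+x). The docks blue, green, red and yellow are at x≈200, 250, 303 and 362. The look-alikes to leave are pink at (400,131), (445,158) and (445,263), and blue at (368,258). The real yellow pack is the third layer of the stack. Next I'll move over the stack for a close look.

Request:
apply_moves(increments=[0.01,0.015,0.02,0,0,-0.03,0.02,0.028,0.015,0,0,-0.03,0.022,0.03,0.01,0,0,-0.03,0.022,0.03,0.01,0,0,-0.03,0.022,0.03,0.01,0,0,-0.03,0.022,0.03,0.01,0,0,-0.03,0.022,0.03,0.01,0,0,-0.03,0.022,0.03,0,0,0,-0.03,0.022,0.03,0,0,0,-0.03,0.022,0.03,0,0,0,-0.03,0.022,0.03,0,0,0,-0.03,0.022,0.03,0,0,0,-0.03,0.022,0.02,0,0,0,-0.02,0,0,0,0,0,0], hand=0)

```text
t: 1.77
eef_pos: [0.5284, -0.2462, 0.3269]
ee_rot: [3.134, -0.003, 1.544]
force: [-0.1, -0.2, -0.5]
width: 0.0877
```

```bash
cat > h.py <<'E'
from station import arm, optics, finder
import cv2, numpy as np
from scipy.spatial.transform import Rotation as Rn
def snap(c):
    """picture and camera pose (R cam->world, origin, model)"""
    m=optics.camera_model(c)
    if c=="wrist":
        s=arm.get_state(); T=np.eye(4)
        T[:3,:3]=Rn.from_euler("xyz",s["ee_rot"]).as_matrix(); T[:3,3]=s["eef_pos"]
        T=T@m["T_tool_cam"]
    else: T=np.linalg.inv(m["world_to_cam"])
    return optics.grab_frame(c),(T,m,c)
def ray(cam,uv):
    T,m,c=cam; x=(uv[0]-m["cx"])/m["fx"]; y=(uv[1]-m["cy"])/m["fy"]
    if c=="wrist":
        r=np.hypot(x,y)+1e-12; d=np.array([np.sin(r)*x/r,-np.sin(r)*y/r,-np.cos(r)])
    else: d=np.array([x,-y,-1.])
    return T[:3,3],T[:3,:3]@d
def at(cam,uv,z):
    o,d=ray(cam,uv); return (o+d*(z-o[2])/d[2])[:2]
def proj(cam,p):
    T,m,c=cam; q=np.linalg.inv(T)@np.append(p,1); x,y,z=q[0],-q[1],-q[2]
    if c=="wrist":
        r=np.hypot(x,y); th=np.arctan2(r,z); k=th/(r+1e-12); 
        return np.array([m["cx"]+m["fx"]*x*k,m["cy"]+m["fy"]*y*k])
    return np.array([m["cx"]+m["fx"]*x/z,m["cy"]+m["fy"]*y/z])
def rectify(cam,im,z,x0,x1,y0,y1,s=0.001):
    """top-down view of the plane z: row 0 = x1, col 0 = y1 (y left), s m per pixel"""
    xs=np.arange(x1,x0,-s); ys=np.arange(y1,y0,-s)
    T,m,c=cam; Y,X=np.meshgrid(ys,xs); P=np.stack([X,Y,np.full_like(X,z)],-1)
    q=(P-T[:3,3])@T[:3,:3]; x,y,w=q[...,0],-q[...,1],-q[...,2]
    if c=="wrist":
        r=np.hypot(x,y); k=np.arctan2(r,w)/(r+1e-12)
    else: k=1/w
    return cv2.remap(im,(m["cx"]+m["fx"]*x*k).astype(np.float32),(m["cy"]+m["fy"]*y*k).astype(np.float32),cv2.INTER_LINEAR)
E
python3 - <<'E'
from h import *
im,cam=snap("wrist"); s=arm.get_state(); print(s["eef_pos"],s["ee_rot"])
cv2.imwrite("pics/w1.png",im[:,:,::-1]); np.save("w1T.npy",cam[0])
ti,tc=snap("top")
r=rectify(tc,cv2.cvtColor(ti,cv2.COLOR_RGB2BGR),0.01,.4,.75,-.36,.36); cv2.imwrite("pics/topr.png",r)
for n in ["pack_red","pack_yellow"]: print(n,[(np.round(d["point"]).tolist(),round(d["conf"],2)) for d in finder.landmark_of("wrist",n)])
E
```

```text
[ 0.52712049 -0.24721691  0.3270881 ] [ 3.13482100e+00 -2.90199156e-03  1.54477116e+00]
pack_red [([294.0, 168.0], 0.92)]
pack_yellow [([245.0, 244.0], 0.95), ([376.0, 47.0], 0.93), ([292.0, 181.0], 0.92), ([236.0, 46.0], 0.88), ([300.0, 188.0], 0.44)]
```

View pics/w1.png

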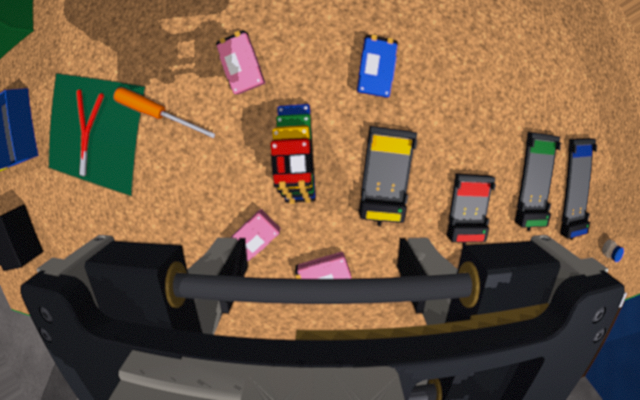

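View pics/topr.png

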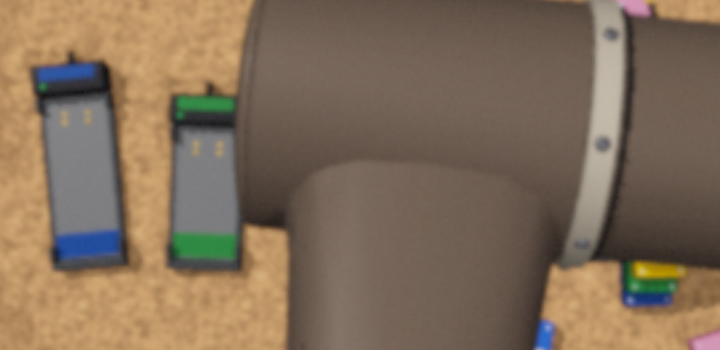

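Run:
```python
from h import *
m=optics.camera_model("top"); cam=(np.linalg.inv(m["world_to_cam"]),m,"top")
im=cv2.imread("pics/top0.png")
r=rectify(cam,im,0.01,.44,.70,-.18,.34,.00065); cv2.imwrite("pics/docks.png",r)
T=np.load("w1T.npy"); wm=optics.camera_model("wrist"); wc=(T,wm,"wrist")
w=cv2.imread("pics/w1.png")
a=rectify(wc,w,.1,.47,.63,-.34,-.20,.0004); b=rectify(wc,w,.075,.47,.63,-.34,-.20,.0004)
cv2.imwrite("pics/stk.png",np.hstack([a,b]))
for n,uv in dict(blue=(203,166),green=(249,179),yellow=(363,189),red=(300,172)).items(): print(n,at(cam,uv,0.0).round(4))
print(at(wc,(294,168),.075), at(wc,(292,181),.05))
```

```text
blue [0.6328 0.2776]
green [0.5981 0.1539]
yellow [ 0.5718 -0.1514]
red [0.6172 0.0174]
[ 0.52770334 -0.28240658] [ 0.55165425 -0.28856989]
```

View pics/docks.png

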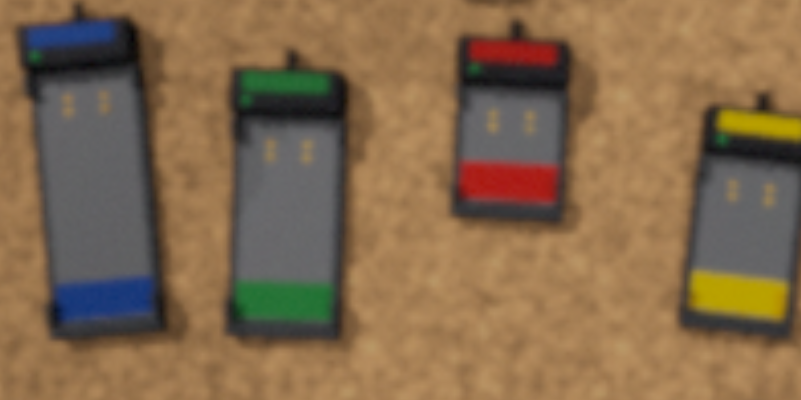

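View pics/stk.png

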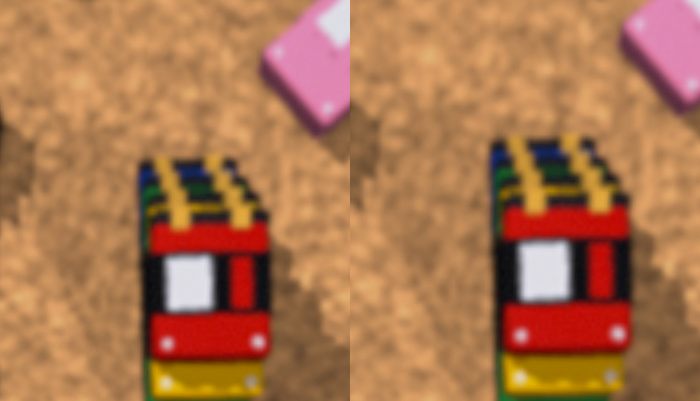

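Pins and bands place the four docks, and the red pack's top face is centred near (0.516,-0.284). I'll take one wrist look from over the middle docks to cross-check their poses.

Request:
apply_moves(increments=[-0.005,0.03,0.005,-0.003,0.007,0.026,-0.005,0.04,0.005,0,0,0,-0.005,0.04,0.005,0,0,0,-0.005,0.04,0.005,0,0,0,-0.005,0.04,0.005,0,0,0,-0.005,0.04,0.005,0,0,0,-0.005,0.04,0.005,0,0,0,-0.005,0.04,0,0,0,0,0,0.02,0,0,0,0,0,0,0,0,0,0,0,0,0,0,0,0])

```text
t: 2.88
eef_pos: [0.4756, 0.078, 0.3642]
ee_rot: [-3.141, -0.001, 1.546]
force: [-0.2, 0.3, -0.0]
width: 0.0875
```

Run:
```python
from h import *
im,cam=snap("wrist"); s=arm.get_state(); print(s["t"],s["eef_pos"],s["ee_rot"]); np.save("w2T.npy",cam[0])
im=im[:,:,::-1].copy(); cv2.imwrite("pics/w2.png",im)
cv2.imwrite("pics/docks2.png",rectify(cam,im,0.01,.44,.70,-.18,.34,.00065))
for n in ["blue","green","yellow","red"]: print(n,[(at(cam,d["point"],0).round(4),round(d["conf"],2)) for d in finder.landmark_of("wrist","dock_"+n)])
```

```text
2.9333 [0.47578047 0.07755455 0.36423014] [-3.14159198e+00 -1.50557257e-03  1.54553365e+00]
blue [(array([0.6257, 0.2825]), 0.77)]
green [(array([0.5992, 0.1506]), 0.76)]
yellow [(array([ 0.5719, -0.1422]), 0.86)]
red [(array([0.6226, 0.007 ]), 0.56)]
```

View pics/docks2.png

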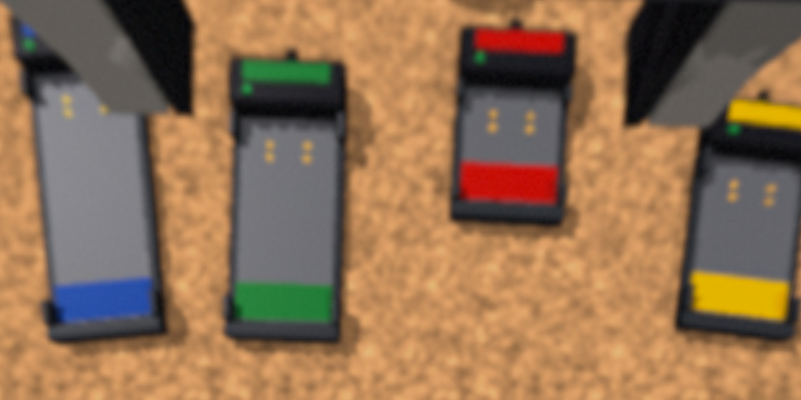

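Wrist and top rectifications agree within a pixel (0.65 mm). Bay centres:

| Dock | x | y | yaw |
|---|---|---|---|
| Red | .604 | .008 | -.025 |
| Yellow | .545 | -.145 | -.10 |
| Green | .5565 | .154 | -.025 |
| Blue | .573 | .279 | +.09 |

Next I'll go to the red pack.

Request:
apply_moves(increments=[0.004,-0.036,-0.015,0,0,0.003,0.004,-0.036,-0.015,0,0,0.003,0.004,-0.036,-0.015,0,0,0.003,0.004,-0.036,-0.015,0,0,0.003,0.004,-0.036,-0.015,0,0,0.003,0.004,-0.036,-0.015,0,0,0.003,0.004,-0.036,-0.015,0,0,0.003,0.004,-0.036,-0.015,0,0,0.003,0.004,-0.036,-0.015,0,0,0.003,0.004,-0.036,-0.015,0,0,0.003,0,0,0,0,0,0,0,0,0,0,0,0])

```text
t: 4.13
eef_pos: [0.5106, -0.3098, 0.2063]
ee_rot: [3.141, -0.005, 1.562]
force: [0.8, -0.1, 0.1]
width: 0.0878
```

Run:
```python
from h import *
im,cam=snap("wrist"); s=arm.get_state(); print(s["t"],s["eef_pos"],s["ee_rot"])
im=im[:,:,::-1].copy()
cv2.imwrite("pics/red1.png",np.hstack([rectify(cam,im,z,.47,.63,-.34,-.22,.0003) for z in (.1,)]))
```

```text
4.1833 [ 0.51032587 -0.30923548  0.20589421] [-3.14122549 -0.0048331   1.56296973]
```

View pics/red1.png

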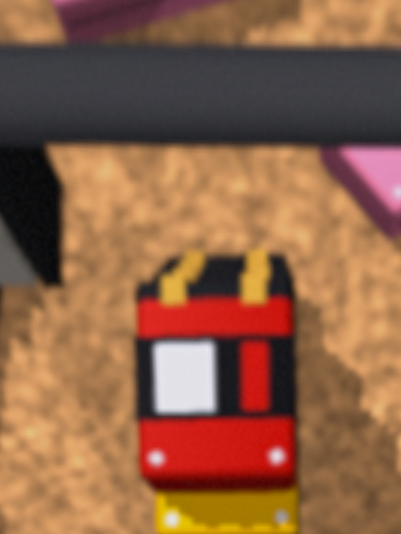

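Request:
apply_moves(increments=[0.003,0.012,-0.02,-0.005,0,0.012,0.003,0.011,-0.02,0,0,0,0,0,-0.02,0,0,0,0,0,0,0,0,0])

```text
t: 4.52
eef_pos: [0.5165, -0.2862, 0.1469]
ee_rot: [3.137, 0.002, 1.573]
force: [-0.6, 0.6, -0.7]
width: 0.0875
```

Request:
apply_moves(increments=[0,0.001,-0.025,0,0.004,0.005,0,0,-0.02,0,0,0,0,0,-0.011,0,0,0,0,0,0,0,0,0])

```text
t: 4.85
eef_pos: [0.5191, -0.2839, 0.0951]
ee_rot: [3.135, 0.005, 1.582]
force: [-1.2, -0.2, 0.5]
width: 0.0874
```

Request:
apply_moves(increments=[-0.002,-0.001,-0.004,0.005,0.007,0,0,0,0,0,0,0])

```text
t: 5.02
eef_pos: [0.518, -0.2849, 0.0932]
ee_rot: [3.14, -0.0, 1.583]
force: [0.5, 0.6, -1.1]
width: 0.0875
```

Request:
apply_moves(increments=[0,0,0,0,0,0,0,0,0,0,0,0,0,0,0,0,0,0,0,0,0,0,0,0,0,0,0,0,0,0,0,0,0,0,0,0], hand=1, force=30)

```text
t: 5.52
eef_pos: [0.5204, -0.286, 0.098]
ee_rot: [3.134, 0.002, 1.583]
force: [0.8, 0.1, -0.3]
width: 0.0532
```

Request:
apply_moves(increments=[-0.002,0.001,-0.006,0,0.006,-0.005,0,0,-0.001,0,0,0,0,0,0,0,0,0])

```text
t: 5.77
eef_pos: [0.5202, -0.2857, 0.0935]
ee_rot: [3.136, 0.004, 1.579]
force: [-0.1, -0.3, -0.8]
width: 0.0475
```

Request:
apply_moves(increments=[0,0,0,0,0,0,0,0,0.01,0,0,0,0,0,0.02,0,0,0,0,0,0.03,0,0,0,0,0,0.03,0,0,0,0,0,0.02,0,0,0,0,0,0,0,0,0])

```text
t: 6.35
eef_pos: [0.5158, -0.2845, 0.2057]
ee_rot: [-3.136, 0.002, 1.577]
force: [0.2, -1.3, -0.0]
width: 0.0476
```

```bash
cat > see.py <<'E'
import sys
from h import *
# see.py name z x0 x1 y0 y1 s : rectified wrist view
n=sys.argv[1]; z,x0,x1,y0,y1,s=map(float,sys.argv[2:])
im,cam=snap("wrist"); st=arm.get_state(); print(st["t"],st["eef_pos"].round(4),st["ee_rot"].round(4),st["force"].round(2),round(st["width"],4))
cv2.imwrite(f"pics/{n}_raw.png",im[:,:,::-1]); np.save(n+"T.npy",cam[0])
cv2.imwrite(f"pics/{n}.png",rectify(cam,im[:,:,::-1].copy(),z,x0,x1,y0,y1,s))
E
python3 see.py lift1 .075 .44 .62 -.36 -.2 .0004
```

```text
6.4 [ 0.5153 -0.2842  0.2041] [-3.1354e+00  7.0000e-04  1.5768e+00] [-0.42 -0.96 -1.71] 0.0476
```

View pics/lift1_raw.png

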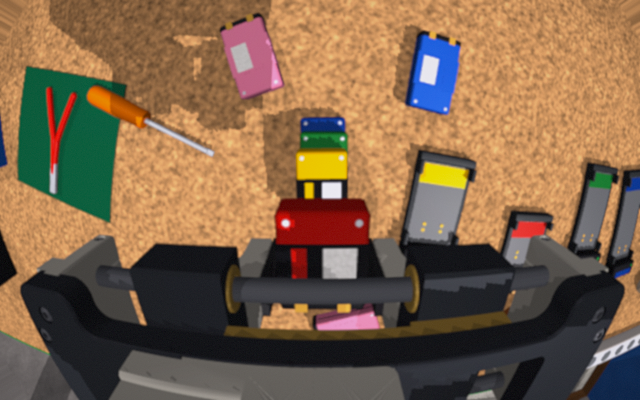

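Red is held level and yellow remains on the stack. I'll carry red over its dock.

Request:
apply_moves(increments=[0.006,0.018,0,0,-0.006,-0.005,0.0115,0.036,-0.005,0,0,-0.005,0.0115,0.036,-0.005,0,0,-0.005,0.0115,0.036,-0.005,0,0,-0.005,0.0115,0.036,-0.005,0,0,-0.005,0.0115,0.036,-0.005,0,0,-0.005,0.0115,0.036,-0.005,0,0,0,0.009,0.028,-0.005,0,0,0,0.004,0.012,0,0,0,0,0,0,0,0,0,0,0,0,0,0,0,0])

```text
t: 7.32
eef_pos: [0.5974, 0.002, 0.1576]
ee_rot: [-3.126, 0.002, 1.538]
force: [-0.1, 0.4, -1.4]
width: 0.0479
```

Request:
apply_moves(increments=[0.006,0.004,-0.01,0,-0.015,0.008,0.003,0.002,-0.03,0,0,0,0,0,-0.03,0,0,0,0,0,-0.012,0,0,0,0,0,0,0,0,0])

```text
t: 7.73
eef_pos: [0.6051, 0.0029, 0.0735]
ee_rot: [3.141, 0.001, 1.543]
force: [-0.5, -0.2, -1.1]
width: 0.0477
```

Request:
apply_moves(increments=[0.003,0.004,-0.015,0,0,0.002,0,0.001,-0.012,0,0,0,0,0,-0.006,0,0,0,0,0,0,0,0,0])

```text
t: 8.07
eef_pos: [0.6073, 0.0036, 0.0403]
ee_rot: [-3.141, 0.002, 1.541]
force: [-0.3, -0.2, -2.0]
width: 0.0482
```

```bash
python3 see.py pl1 .035 .52 .68 -.06 .08 .0004
```

```text
8.1167 [0.6076 0.0037 0.041 ] [3.1413e+00 1.9000e-03 1.5407e+00] [-0.15 -0.06 -1.05] 0.0475
```

View pics/pl1.png

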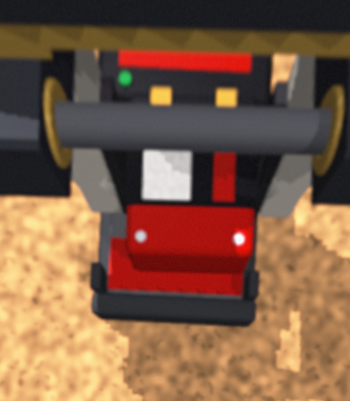

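Request:
apply_moves(increments=[0,0.004,-0.004,0,0,0.005,0.0005,0.001,-0.006,0,0,0,0,0,-0.001,0,0,0,0,0,0,0,0,0])

```text
t: 8.45
eef_pos: [0.6097, 0.0091, 0.032]
ee_rot: [3.137, 0.001, 1.546]
force: [-0.6, -0.2, -0.9]
width: 0.0477
```

Request:
apply_moves(increments=[-0.001,0,-0.003,0,0.004,0,0,0,-0.001,0,0,0,0,0,-0.001,0,0,0])

```text
t: 8.7
eef_pos: [0.6089, 0.0094, 0.0284]
ee_rot: [3.141, 0.001, 1.547]
force: [-6.8, 1.3, 16.9]
width: 0.048
```

Request:
apply_moves(increments=[0,0,0.001,0,0,0,0,0,0,0,0,0,0,0,0,0,0,0,0,0,0,0,0,0,0,0,0,0,0,0], hand=0)

```text
t: 9.12
eef_pos: [0.61, 0.0097, 0.0307]
ee_rot: [3.138, 0.0, 1.548]
force: [-0.3, 0.3, -0.2]
width: 0.0758
```

Request:
apply_moves(increments=[0,0,0.01,0,0,0,0,0,0.02,0,0,0,0,0,0.035,0,0,0,0,0,0.035,0,0,0,-0.005,-0.03,0.02,0,0,0,-0.005,-0.02,0,0,0,0,0,0,0,0,0,0,0,0,0,0,0,0])

```text
t: 9.78
eef_pos: [0.5987, -0.0423, 0.1604]
ee_rot: [3.138, 0.003, 1.55]
force: [-0.2, 0.1, 0.8]
width: 0.0873
```

```bash
python3 see.py up1 .035 .54 .68 -.06 .07 .0004
```

```text
9.8333 [ 0.5986 -0.0422  0.16  ] [3.1381e+00 2.8000e-03 1.5501e+00] [-0.94 -0.59 -0.3 ] 0.0873
```

View pics/up1.png

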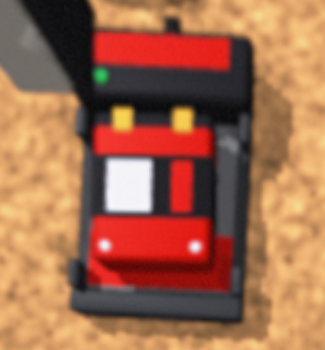

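Red is seated flat in its bay, centred near y=.009, with its contacts at the rear block. Next I'll go to the yellow pack and measure it by colour mask, with the camera straight above it.

Request:
apply_moves(increments=[0,-0.02,0.005,0,0,0.003,0,-0.04,0.005,0,0,0.003,0,-0.04,0.005,0,0,0.003,0,-0.04,0.005,0,0,0.003,0,-0.04,0.005,0,0,0.003,0,-0.032,0.005,0,0,0.003,0,-0.016,0,0,0,0,0,-0.005,0,0,0,0,0,0,0,0,0,0,0,0,0,0,0,0])

```text
t: 10.67
eef_pos: [0.5975, -0.2779, 0.185]
ee_rot: [-3.134, 0.001, 1.577]
force: [-0.3, 0.0, -0.8]
width: 0.0876
```

```bash
cat > pose.py <<'E'
import sys
from h import *
# pose.py colour ztop L x y : pack pose from the colour of its top face (wrist camera above it)
col,zt,L,xc,yc=sys.argv[1],*map(float,sys.argv[2:])
im,cam=snap("wrist"); st=arm.get_state(); print(st["t"],"TCP",st["eef_pos"].round(4),st["ee_rot"].round(4),"cam",cam[0][:3,3].round(3))
s=.0005; x1=xc+.12; y1=yc+.07
r=rectify(cam,im[:,:,::-1].copy(),zt,xc-.12,x1,yc-.07,y1,s); cv2.imwrite(f"pics/p_{col}.png",r)
h=cv2.cvtColor(r,cv2.COLOR_BGR2HSV); lo,hi={"yellow":(22,34),"green":(50,80),"blue":(105,125),"red":(0,5)}[col]
m=cv2.inRange(h,(lo,150,60),(hi,255,255))
n,lab,stt,_=cv2.connectedComponentsWithStats(cv2.morphologyEx(m,cv2.MORPH_CLOSE,np.ones((5,5))))
# whole pack: colour parts within its length; edges by the extreme parts
ids=[i for i in range(1,n) if stt[i,4]>150]
rows,cols=np.nonzero(np.isin(lab,ids)&(m>0)); X=x1-rows*s; Y=y1-cols*s
k=(abs(Y-yc)<.045); X,Y=X[k],Y[k]
rect=cv2.minAreaRect(np.stack([X,Y],1).astype(np.float32)*1000); print(rect)
print("x range",np.percentile(X,[.5,99.5]).round(4))
for a in np.arange(X.min(),X.max(),.01):
    j=abs(X-a)<.001
    if j.sum()>5: print(round(a,3),Y[j].min().round(4),Y[j].max().round(4),((Y[j].min()+Y[j].max())/2).round(4))
E
python3 pose.py yellow .075 .088 .516 -.284
```

```text
10.7167 TCP [ 0.5975 -0.2775  0.1849] [-3.1338e+00  1.1000e-03  1.5776e+00] cam [ 0.515 -0.278  0.333]
((514.279052734375, -285.01629638671875), (82.56329345703125, 46.68021774291992), 0.4735080301761627)
x range [0.4735 0.5545]
0.473 -0.3045 -0.2635 -0.284
0.483 -0.3085 -0.2625 -0.2855
0.493 -0.308 -0.262 -0.285
0.503 -0.301 -0.2935 -0.2972
0.513 -0.301 -0.293 -0.297
0.523 -0.301 -0.293 -0.297
0.533 -0.3005 -0.2935 -0.297
0.543 -0.307 -0.2615 -0.2842
0.553 -0.307 -0.2615 -0.2842
```

Request:
apply_moves(increments=[-0.02,-0.003,-0.01,0,-0.008,0.003,-0.027,-0.003,-0.015,0,0,0,-0.02,-0.001,-0.015,0,0,0,-0.008,0,-0.01,0,0,0,0,0,0,0,0,0])

```text
t: 11.13
eef_pos: [0.5216, -0.277, 0.1326]
ee_rot: [3.141, 0.0, 1.59]
force: [-0.2, 1.1, -0.7]
width: 0.0876
```

Request:
apply_moves(increments=[-0.005,-0.007,-0.015,0,0,-0.008,0,-0.001,-0.025,0,0,0,0,0,-0.02,0,0,0,0,0,-0.004,0,0,0,0,0,0,0,0,0])

```text
t: 11.55
eef_pos: [0.5218, -0.2804, 0.0709]
ee_rot: [3.135, 0.003, 1.59]
force: [0.6, -0.1, 0.6]
width: 0.0874
```

Request:
apply_moves(increments=[-0.004,-0.004,-0.005,0.003,0.006,-0.008,0,0,-0.001,0,0,0,0,0,-0.0005,0,0,0,0,0,-0.0005,0,0,0,0,0,-0.0005,0,0,0,0,0,-0.0005,0,0,0], hand=1, force=30)

```text
t: 12.05
eef_pos: [0.5219, -0.2841, 0.0672]
ee_rot: [3.136, 0.001, 1.584]
force: [0.2, 0.3, -0.9]
width: 0.0532
```

Request:
apply_moves(increments=[-0.001,0,-0.0005,0,0,0,0,0,-0.0005,0,0,0,0,0,0,0,0,0])

```text
t: 12.3
eef_pos: [0.5211, -0.2843, 0.0672]
ee_rot: [3.134, 0.002, 1.584]
force: [0.1, -0.5, -2.0]
width: 0.0478
```

Request:
apply_moves(increments=[0,0,0,0,0,0,0,0,0.01,0,0.004,0,0,0,0.02,0,0,0,0,0,0.03,0,0,0,0,0,0.02,0,0,0,0,0,0,0,0,0])

```text
t: 12.8
eef_pos: [0.5175, -0.2835, 0.1462]
ee_rot: [-3.136, -0.001, 1.583]
force: [0.2, 0.2, -1.6]
width: 0.0475
```

Request:
apply_moves(increments=[0.003,0.015,0,0,0,-0.015,0.007,0.033,0,0,0,-0.02,0.007,0.036,0,0,0,-0.02,0.006,0.028,0,0,0,-0.02,0.003,0.015,0,0,0,-0.02,0,0.005,0,0,0,-0.01,0,0,0,0,0,0])

```text
t: 13.38
eef_pos: [0.5416, -0.1469, 0.1423]
ee_rot: [-3.134, -0.002, 1.468]
force: [-0.1, -0.2, -2.1]
width: 0.0476
```

Request:
apply_moves(increments=[0.004,0.001,-0.02,0,-0.007,0.002,0.001,0,-0.03,0,0,0,0,0,-0.03,0,0,0,0,0,-0.01,0,0,0,0,0,0,0,0,0])

```text
t: 13.8
eef_pos: [0.5462, -0.1489, 0.0488]
ee_rot: [3.14, -0.003, 1.472]
force: [-0.5, 0.8, -1.4]
width: 0.0474
```

Request:
apply_moves(increments=[0.002,0.003,-0.007,-0.003,0,0,0.0005,0,-0.007,0,0,0,0,0,-0.002,0,0,0,0,0,0,0,0,0])

```text
t: 14.13
eef_pos: [0.5487, -0.1479, 0.0316]
ee_rot: [3.14, 0.001, 1.471]
force: [-0.7, 1.3, -1.4]
width: 0.0478
```

Request:
apply_moves(increments=[0,0.002,-0.003,0,0,0,0,0,-0.001,0,0,0,0,0,-0.001,0,0,0])

```text
t: 14.38
eef_pos: [0.55, -0.1459, 0.0279]
ee_rot: [3.137, 0.001, 1.471]
force: [-0.7, -1.4, -0.8]
width: 0.0478
```

Request:
apply_moves(increments=[-0.001,0,-0.001,0,0.003,0,0,0,-0.001,0,0,0])

```text
t: 14.55
eef_pos: [0.5493, -0.1457, 0.0271]
ee_rot: [3.139, 0.001, 1.472]
force: [-7.3, 2.7, 14.0]
width: 0.0477
```

Request:
apply_moves(increments=[0,0,0.001,0,0,0,0,0,0,0,0,0,0,0,0,0,0,0,0,0,0,0,0,0,0,0,0,0,0,0,0,0,0,0,0,0], hand=0)

```text
t: 15.05
eef_pos: [0.5507, -0.1456, 0.0299]
ee_rot: [3.135, 0.001, 1.473]
force: [-0.4, -0.3, 0.6]
width: 0.0824
```

Request:
apply_moves(increments=[0,0,0.01,0,0,0,0,0,0.02,0,0,0,0,0,0.035,0,0,0,0,0,0.035,0,0,0.02,0.01,-0.02,0.02,0,0,0.02,0.015,-0.035,0,0,0,0.02,0.015,-0.035,0,0,0,0.02,0.007,-0.03,0,0,0,0.02,0,-0.015,0,0,0,0,0,0,0,0,0,0,0,0,0,0,0,0])

```text
t: 15.97
eef_pos: [0.5979, -0.2872, 0.1653]
ee_rot: [3.132, 0.006, 1.581]
force: [0.4, 0.2, 0.3]
width: 0.0874
```

```bash
python3 pose.py green .05 .118 .516 -.284; python3 see.py up2 .03 .46 .62 -.34 -.09 .0004
```

```text
16.0167 TCP [ 0.5979 -0.2869  0.1653] [3.1315 0.0059 1.5819] cam [ 0.513 -0.287  0.312]
((514.4317016601562, -283.3718566894531), (111.02501678466797, 45.36872100830078), 0.5906572937965393)
x range [0.4595 0.569 ]
0.459 -0.305 -0.264 -0.2845
0.469 -0.306 -0.2615 -0.2837
0.479 -0.306 -0.2615 -0.2837
0.489 -0.3055 -0.261 -0.2832
0.499 -0.2995 -0.2915 -0.2955
0.509 -0.2995 -0.2915 -0.2955
0.519 -0.2995 -0.291 -0.2952
0.529 -0.2995 -0.291 -0.2952
0.549 -0.3055 -0.2605 -0.283
0.559 -0.3055 -0.2605 -0.283
0.569 -0.3055 -0.261 -0.2832
16.0667 [ 0.5978 -0.2862  0.1652] [3.1316 0.0057 1.5827] [-0.73  0.72  1.09] 0.0876
```

View pics/up2.png

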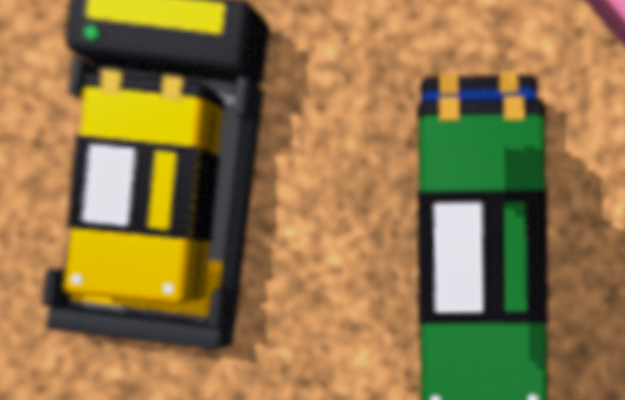

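Yellow is seated in its bay with its contacts at the rear. Green's centre is at (.5175,-.283).

Request:
apply_moves(increments=[-0.02,0.001,-0.01,0.006,0.01,0,-0.027,0.001,-0.015,0,0,0,-0.022,0.001,-0.015,0,0,0,-0.008,0,-0.01,0,0,0,0,0,0,0,0,0])

```text
t: 16.48
eef_pos: [0.518, -0.2775, 0.1151]
ee_rot: [3.14, -0.001, 1.588]
force: [-0.2, -0.3, 0.1]
width: 0.0873
```

Request:
apply_moves(increments=[-0.003,-0.005,-0.015,0,0,-0.006,-0.002,-0.001,-0.025,0,0,0,-0.001,0,-0.02,0,0,0,0,0,-0.007,0,0,0,0,0,0,0,0,0])

```text
t: 16.9
eef_pos: [0.5162, -0.2802, 0.0515]
ee_rot: [3.133, 0.002, 1.589]
force: [-0.2, -0.2, -0.5]
width: 0.0877
```

Request:
apply_moves(increments=[0,-0.003,-0.007,0.002,0.008,-0.007,0,0,-0.003,0,0,0,0,0,-0.001,0,0,0,0,0,-0.0005,0,0,0,0,0,-0.0005,0,0,0,0,0,-0.0005,0,0,0], hand=1, force=35)

```text
t: 17.4
eef_pos: [0.5206, -0.2831, 0.0423]
ee_rot: [3.137, 0.001, 1.584]
force: [0.5, -0.2, 0.1]
width: 0.0531
```

Request:
apply_moves(increments=[0,0,-0.001,0,0,0,0,0,-0.0005,0,0,0,0,0,0,0,0,0])

```text
t: 17.65
eef_pos: [0.5207, -0.2832, 0.042]
ee_rot: [3.136, 0.001, 1.584]
force: [-0.5, 1.0, -2.6]
width: 0.0479
```

Request:
apply_moves(increments=[0,0,0,0,0,0,0,0,0.01,0,0.004,0,0,0,0.02,0,0,0,0,0,0.03,0,0,0,0,0,0.03,0,0,0,0,0,0.01,0,0,0,0,0,0,0,0,0])

```text
t: 18.23
eef_pos: [0.5166, -0.2823, 0.1414]
ee_rot: [-3.135, -0.002, 1.582]
force: [-0.3, -0.3, -2.2]
width: 0.0478
```

Request:
apply_moves(increments=[0.002,0.015,0,0,0,-0.003,0.004,0.034,0,0,0,-0.003,0.004,0.038,0,0,0,-0.003,0.004,0.038,0,0,0,-0.003,0.004,0.038,0,0,0,-0.003,0.004,0.038,0,0,0,-0.003,0.004,0.038,0,0,0,-0.003,0.004,0.038,0,0,0,-0.003,0.004,0.038,0,0,0,-0.003,0.004,0.038,0,0,0,-0.003,0.002,0.038,0,0,0,-0.003,0,0.028,0,0,0,0,0,0.012,0,0,0,0,0,0.004,0,0,0,0,0,0,0,0,0,0])

```text
t: 19.48
eef_pos: [0.5449, 0.171, 0.1186]
ee_rot: [-3.115, 0.002, 1.539]
force: [0.2, -0.7, -1.8]
width: 0.0474
```

Request:
apply_moves(increments=[0.007,-0.008,0,0,-0.025,0.006,0.006,-0.007,-0.01,0,0,0,0,-0.001,-0.015,0,0,0,0,0,-0.01,0,0,0,0,0,0,0,0,0])

```text
t: 19.9
eef_pos: [0.5568, 0.1484, 0.078]
ee_rot: [-3.135, 0.004, 1.541]
force: [0.1, 0.2, -2.3]
width: 0.0478
```

Request:
apply_moves(increments=[0.002,0.005,-0.01,0.003,-0.006,0.005,0.001,0.001,-0.018,0,0,0,0,0,-0.01,0,0,0,0,0,-0.002,0,0,0,0,0,0,0,0,0])

```text
t: 20.32
eef_pos: [0.5599, 0.1499, 0.0351]
ee_rot: [-3.138, 0.003, 1.541]
force: [0.5, 0.0, -1.5]
width: 0.048
```

Request:
apply_moves(increments=[-0.001,0.004,-0.003,0.003,-0.003,0.005,0,0,-0.002,0,0,0,0,0,-0.002,0,0,0])

```text
t: 20.57
eef_pos: [0.5598, 0.1542, 0.0293]
ee_rot: [3.141, -0.001, 1.546]
force: [0.1, 0.1, -2.3]
width: 0.0477
```

Request:
apply_moves(increments=[0,0,-0.002,0,0,0,0,0,-0.001,0,0,0])

```text
t: 20.73
eef_pos: [0.5601, 0.1547, 0.027]
ee_rot: [3.14, -0.002, 1.546]
force: [-4.4, -0.3, 8.8]
width: 0.0476
```

Request:
apply_moves(increments=[0,0,0.001,0,0,0,0,0,0,0,0,0,0,0,0,0,0,0,0,0,0,0,0,0,0,0,0,0,0,0,0,0,0,0,0,0], hand=0)

```text
t: 21.23
eef_pos: [0.5617, 0.1557, 0.0301]
ee_rot: [3.136, -0.004, 1.548]
force: [0.1, -0.4, 0.3]
width: 0.0822
```

Request:
apply_moves(increments=[0,0,0.01,0,0,0,0,0,0.02,0,0,0,0,0,0.035,0,0,0,0,0,0.035,0,0,0,0,-0.02,0.02,0,0,0,0.003,-0.038,0,0,0,0.003,0.005,-0.038,0,0,0,0.003,0.005,-0.038,0,0,0,0.003,0.005,-0.038,0,0,0,0.003,0.005,-0.038,0,0,0,0.003,0.005,-0.038,0,0,0,0.003,0.005,-0.038,0,0,0,0.003,0.005,-0.038,0,0,0,0.003,0.003,-0.038,0,0,0,0.003,0.002,-0.038,0,0,0,0.003,0,-0.03,0,0,0,0.003,0,-0.012,0,0,0,0,0,0,0,0,0,0,0,0,0,0,0,0])

```text
t: 22.82
eef_pos: [0.6032, -0.3083, 0.1729]
ee_rot: [3.122, -0.002, 1.588]
force: [0.1, 0.7, -0.3]
width: 0.0876
```

```bash
python3 pose.py blue .025 .148 .516 -.284
```

```text
22.8667 TCP [ 0.6033 -0.3078  0.173 ] [ 3.1219e+00 -1.9000e-03  1.5890e+00] cam [ 0.517 -0.31   0.319]
((515.7679443359375, -283.6566162109375), (140.88458251953125, 45.68787384033203), 1.5650689601898193)
x range [0.446  0.5855]
0.446 -0.305 -0.264 -0.2845
0.456 -0.308 -0.263 -0.2855
0.466 -0.3075 -0.2625 -0.285
0.476 -0.3075 -0.2625 -0.285
0.486 -0.307 -0.262 -0.2845
0.496 -0.3005 -0.291 -0.2957
0.506 -0.3 -0.2905 -0.2952
0.516 -0.3 -0.2905 -0.2952
0.526 -0.2995 -0.29 -0.2947
0.536 -0.299 -0.29 -0.2945
0.556 -0.305 -0.26 -0.2825
0.566 -0.305 -0.2595 -0.2822
0.576 -0.3045 -0.2595 -0.282
0.586 -0.304 -0.26 -0.282
```

Request:
apply_moves(increments=[-0.02,0.008,-0.01,-0.002,0.019,0.005,-0.028,0.008,-0.015,0,0,0,-0.024,0.004,-0.015,0,0,0,-0.01,0,-0.015,0,0,0,0,0,-0.01,0,0,0,0,0,0,0,0,0])

```text
t: 23.37
eef_pos: [0.5199, -0.2793, 0.109]
ee_rot: [3.137, 0.0, 1.602]
force: [-0.2, -0.4, 0.0]
width: 0.0872
```

Request:
apply_moves(increments=[-0.002,-0.004,-0.02,0,0.003,-0.003,-0.001,-0.001,-0.03,0,0,0,-0.001,0,-0.02,0,0,0,0,0,-0.006,0,0,0,0,0,0,0,0,0])

```text
t: 23.78
eef_pos: [0.5236, -0.2816, 0.036]
ee_rot: [3.131, 0.004, 1.607]
force: [0.2, -0.9, 1.7]
width: 0.0876
```

Request:
apply_moves(increments=[-0.004,-0.002,-0.01,0.004,0.01,-0.008,-0.001,0,-0.008,0,0,0,0,0,-0.002,0,0,0,0,0,-0.0005,0,0,0,0,0,-0.0005,0,0,0,0,0,-0.0005,0,0,0], hand=1, force=40)

```text
t: 24.28
eef_pos: [0.5228, -0.2839, 0.0169]
ee_rot: [3.136, 0.001, 1.601]
force: [-0.8, -0.0, 0.7]
width: 0.0531
```

Request:
apply_moves(increments=[-0.001,0,0,0,0,0,0,0,-0.0005,0,0,0,0,0,0,0,0,0])

```text
t: 24.53
eef_pos: [0.5217, -0.2839, 0.0173]
ee_rot: [3.136, 0.001, 1.601]
force: [0.2, -0.4, -2.4]
width: 0.0476
```

Request:
apply_moves(increments=[0,0,0,0,0,0,0,0,0.01,0,0.004,0,0,0,0.02,0,0,0,0,0,0.03,0,0,0,0,0,0.035,0,0,0,0,0,0.025,0,0,0,0,0,0.01,0,0,0,0,0,0,0,0,0])

```text
t: 25.2
eef_pos: [0.5168, -0.2827, 0.1491]
ee_rot: [-3.135, -0.002, 1.599]
force: [0.2, -0.3, -3.4]
width: 0.0475
```

Request:
apply_moves(increments=[0.002,0.015,0,0,0,0.003,0.005,0.034,0,0,0,0.004,0.005,0.038,0.001,0,0,0.004,0.005,0.038,0.001,0,0,0.004,0.005,0.038,0.001,0,0,0.004,0.005,0.038,0.001,0,0,0.004,0.005,0.038,0.001,0,0,0.004,0.005,0.038,0.001,0,0,0.004,0.005,0.038,0.001,0,0,0.004,0.005,0.038,0.001,0,0,0.004,0.005,0.038,0.001,0,0,0.004,0.005,0.038,0.001,0,0,0.004,0.005,0.038,0,0,0,0.004,0.003,0.036,0,0,0,0.004,0.001,0.026,0,0,0,0.004,0,0.015,0,0,0,0.004,0,0.006,0,0,0,0,0,0,0,0,0,0,0,0,0,0,0,0])

```text
t: 26.78
eef_pos: [0.5695, 0.2909, 0.1357]
ee_rot: [-3.111, 0.004, 1.656]
force: [0.3, -1.3, -3.3]
width: 0.0473
```

Request:
apply_moves(increments=[0.003,-0.006,0,0,-0.028,0.004,0.002,-0.005,-0.015,0,0,0,0,0,-0.025,0,0,0,0,0,-0.015,0,0,0,0,0,0,0,0,0])

```text
t: 27.2
eef_pos: [0.5746, 0.272, 0.0795]
ee_rot: [-3.141, 0.006, 1.654]
force: [-0.3, 0.0, -3.0]
width: 0.0475
```

Request:
apply_moves(increments=[0,0.006,-0.01,0.006,0,0.006,0,0.001,-0.018,0,0,0,0,0,-0.01,0,0,0,0,0,-0.002,0,0,0,0,0,0,0,0,0])

```text
t: 27.62
eef_pos: [0.5761, 0.2762, 0.0397]
ee_rot: [3.14, -0.001, 1.657]
force: [-0.7, 0.8, -2.5]
width: 0.0478
```

Request:
apply_moves(increments=[-0.001,0.003,-0.005,0,0,0.004,0,0,-0.004,0,0,0,0,0,-0.001,0,0,0])

```text
t: 27.87
eef_pos: [0.5763, 0.2802, 0.0311]
ee_rot: [3.137, -0.003, 1.662]
force: [-0.1, -0.2, -2.9]
width: 0.0476
```

Request:
apply_moves(increments=[-0.001,-0.001,-0.002,-0.003,0.004,0,0,0,-0.002,0,0,0])

```text
t: 28.03
eef_pos: [0.5756, 0.2798, 0.0277]
ee_rot: [3.141, -0.001, 1.663]
force: [0.1, -0.4, -3.0]
width: 0.0477
```

Request:
apply_moves(increments=[0,0,-0.001,0,0,0,0,0,-0.001,0,0,0])

```text
t: 28.2
eef_pos: [0.5756, 0.2799, 0.0271]
ee_rot: [3.14, -0.001, 1.663]
force: [-5.2, -1.7, 10.7]
width: 0.0479
```

Blue has contacted the floor, so I'll release it, rise, and back off to where everything is in view.

Request:
apply_moves(increments=[0,0,0.001,0,0,0,0,0,0,0,0,0,0,0,0,0,0,0,0,0,0,0,0,0,0,0,0,0,0,0,0,0,0,0,0,0], hand=0)

```text
t: 28.7
eef_pos: [0.5774, 0.2812, 0.0305]
ee_rot: [3.136, -0.003, 1.664]
force: [-0.4, 0.4, -1.6]
width: 0.0819
```

Request:
apply_moves(increments=[0,0,0.01,0,0,0,0,0,0.02,0,0,0,0,0,0.035,0,0,0,0,0,0.04,0,0,0,0,-0.01,0.04,0,0,0,-0.008,-0.03,0.025,0,0,0,-0.01,-0.035,0.015,0,0,0,-0.01,-0.035,0.015,0,0,0,-0.01,-0.035,0.01,0,0,0,-0.01,-0.02,0,0,0,0,0,0,0,0,0,0,0,0,0,0,0,0])

```text
t: 29.7
eef_pos: [0.5248, 0.1075, 0.2581]
ee_rot: [3.129, -0.001, 1.667]
force: [1.1, -0.2, 0.5]
width: 0.0874
```

```bash
python3 see.py fin .035 .46 .68 -.16 .33 .00065
python3 - <<'E'
from h import *
im,c=snap("top"); cv2.imwrite("pics/topf.png",im[:,:,::-1])
a=cv2.imread("pics/top0.png")[90:140,265:350]; b=cv2.imread("pics/topf.png")[90:140,265:350]
print("bystander diff",cv2.absdiff(a,b).mean())
E
```

```text
29.75 [0.5248 0.1078 0.258 ] [ 3.1296e+00 -1.0000e-03  1.6672e+00] [-0.12 -0.66 -0.11] 0.0877
bystander diff 17.173803921568627
```

View pics/fin.png

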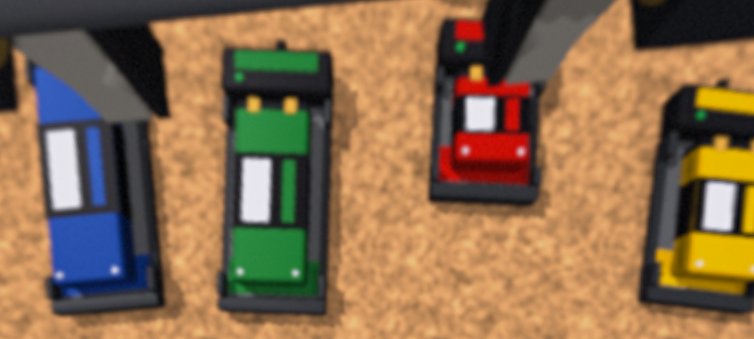

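All four packs look flat in their bays. The arm hides the bystanders in the top view, so I'll retreat for one final check.

Request:
apply_moves(increments=[-0.01,-0.02,0.01,0,0.01,0,-0.012,-0.038,0,0,0,0,-0.012,-0.038,0,0,0,0,-0.012,-0.038,0,0,0,0,-0.012,-0.038,0,0,0,0,-0.012,-0.038,0,0,0,0,-0.012,-0.038,0,0,0,0,-0.012,-0.038,0,0,0,0,-0.012,-0.038,0,0,0,0,-0.012,-0.038,0,0,0,0,-0.012,-0.038,0,0,0,0,-0.012,-0.038,0,0,0,0,-0.012,-0.038,0,0,0,0,-0.012,-0.038,0,0,0,0,-0.012,-0.038,0,0,0,0,-0.005,-0.02,0,0,0,0,0,0,0,0,0,0,0,0,0,0,0,0])

```text
t: 31.3
eef_pos: [0.3418, -0.4781, 0.2572]
ee_rot: [-3.126, -0.007, 1.693]
force: [0.4, 0.8, 0.0]
width: 0.0876
```

Run:
```python
from h import *
im,c=snap("top"); cv2.imwrite("pics/topf2.png",im[:,:,::-1])
a=cv2.imread("pics/top0.png")[90:140,265:350]; b=cv2.imread("pics/topf2.png")
print("bystander diff",cv2.absdiff(a,b[90:140,265:350]).mean())
cv2.imwrite("pics/topf2c.png",cv2.resize(b[90:290,170:490],(800,500),interpolation=cv2.INTER_CUBIC))
```

```text
bystander diff 8.81192156862745
```

View pics/topf2c.png

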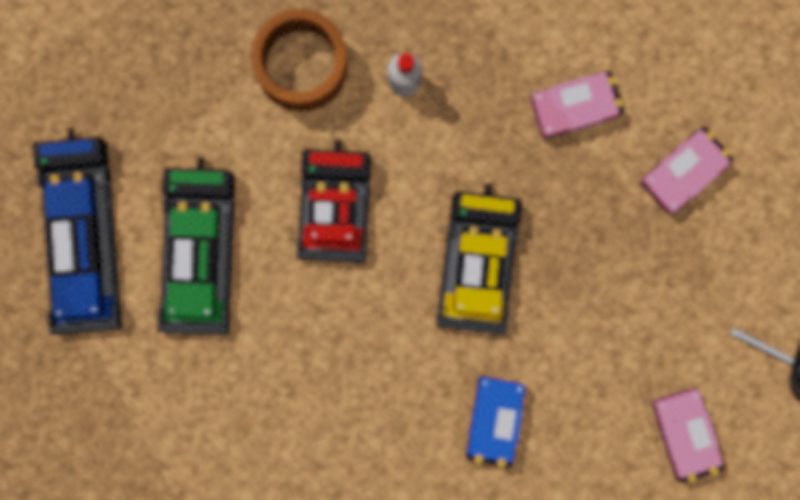

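All four packs are in their own docks with the contact ends at the rear blocks. The tape roll is still at crop (299,58), the glue bottle at (404,75), and the look-alikes are unmoved.

```bash
python3 -c "
from station import arm
print(arm.job_done())"
```

```text
the job is handed in; nothing more can be done
None
```

I took the stack apart from the top (red, yellow, green, blue). Each pack was lowered into the dock of its own colour until it touched the floor, then released. The job was handed in at about 31 s, with no verdict reported.

- **Packs:** the final wrist and top pictures show all four lying flat, with their contact ends at the black rear blocks. The touch heights matched the bay floor, and the contact forces I read while placing were 9–17 N.
- **Bystanders:** the tape roll, the glue bottle and the pink and blue look-alikes are at the same pixels as at the start. A plain pixel difference over the tape and glue area was not zero (8.8 grey levels). I put that down to changed shading and lighting, since both objects sit at the same pixels by eye.
- **Dock positions:** the top and wrist camera views agreed within about 1 mm. The networks' estimates of the dock origins were up to 10 mm off, so I used the brass pins and coloured bands instead.

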